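Press and slide a bar blank under the leaf spring of a drill jig

TASK

An aluminium bar blank lies loose in the loading end of the black drill jig. Press down hard on its top with the fingertips and, still pressing, slide it along the nest so that it passes under the steel leaf spring and its end comes fully home against the stop; then come clear of everything. Do not lift the blank out of the nest or push on the leaf spring itself, and leave everything else on the bench where it is.

Things in the scene. Friction and masses are not known exactly. Their poses are not given: they have to be found in the camera images.
- jig: drill jig fixed to the bench: base plate 300 x 150 x 8 mm with a black nest block, 280 x 110 mm, top 38 mm above the bench. A straight pocket 52 wide and 12 deep (floor at 26 mm) runs along the jig's x, the feed direction, from the loading end wall (x = -120 mm) to the stop (x = +105 mm). Origin: centre of the base plate's underside, on the bench; z up
- jig_stop (a point): middle of the steel stop's face at pocket-floor height; axes as the jig. Near it two steel arms with brass drill bushes stand over the sides of the pocket (jig x = 68 to 96 mm, up to 58 mm above the bench)
- leaf (a joint): leaf spring over the middle of the pocket, 24 mm wide, clamped above the stop (jig x = 112 mm, height 46 mm), free end towards the loading end. Angle in rad: 0 = free, about 0.045 when lifted by the blank under it. Pushes down with about 5 N when free, 8 N on the blank, which then drags: press on the blank with 15 to 20 N; pressed lightly it stays behind and the fingertips slip over it
- leaf_bend (a point): underside of the leaf at its bend (jig x = 50 mm), the line that bears on the blank; free, it dips 3 mm below the nest's top. From it a lip turns up towards the loading end, to jig x = 30 mm, about 3 mm above the nest's top
- blank: the blank in the pocket: plain aluminium bar 150 x 50 x 12 mm, top front edge rounded 4 mm, top flush with the nest's top (38 mm above the bench); friction on nest 0.15, on fingertips 0.8. Origin: centre of its underside; x along its length to the stop, z up. At the start its tail is 1 to 6 mm from the loading end wall and its front about 70 mm short of the stop; home, its origin is at jig x = 30 mm
- blank_nose (a point): middle of the blank's front end (the one that goes under the leaf) at its underside; it meets point jig_stop when home; axes as the blank
- blank_top (a point): centre of the blank's top face; the tail half of the top is always free to press on
- spare_blank: bystander: another such bar 150 x 50 x 12 mm lying flat on the bench on the far side of the jig; origin at the centre of its underside
- bracket: bystander: finished bar 150 x 50 x 12 mm with two drilled holes, flat on the bench on the far side of the jig; origin at the centre of its underside
- chuck_key: bystander: steel T-shaped drill chuck key 90 x 80 x 18 mm lying on the bench on the jig's robot side; origin on the bench under its crossbar
- deburrer: bystander: hand deburring tool with grey handle, 150 mm long, up to 30 mm high, lying on the bench on the jig's robot side
- wheel: bystander: black spoked robot wheel with brown tread, 151 mm across, 26 mm high, lying flat, on the left; origin at the centre of its underside
- carton: bystander: small cardboard box 95 x 70 x 45 mm on the right; origin at the centre of its underside
- screw_tray: bystander: grey open tray 150 x 100 x 35 mm on the left; origin at the centre of its underside
- oil_can: bystander: grey metal can 60 mm across, 130 mm high, standing on the right; origin at the centre of its underside

How it is judged (in metres and radians):
On the way, in this order (a step that is already met when the one before it is completed fails the run):
1. the blank's front end has gone under the leaf spring while the fingers press on the blank (x of blank_nose in the frame of jig above 0.056 m and value of joint leaf above 0.03 rad and contact force between the fingers and blank above 6 N), for 0.1 s.
2. the blank reaches the stop while the fingers still press on it (x of blank_nose in the frame of jig_stop above -0.004 m and contact force between the fingers and blank above 5 N), for 0.1 s.
At the end, for the whole second after the job is handed in: The blank lies flat and still in the nest, its front end within 2.5 mm of the stop, with the leaf spring lifted and bearing on its top (x of blank_nose in the frame of jig_stop above -0.0025 m and z of blank_nose in the frame of jig_stop below 0.002 m and angle between the x axis of blank and the x axis of jig, either way round below 0.04 rad and angle between blank's own z axis and vertical below 0.02 rad and value of joint leaf above 0.03 rad and contact force between leaf and blank above 2 N and linear speed of blank below 0.01 m/s); the robot touches nothing.
It fails at once if the blank is lifted out of the nest (z of blank in the frame of jig above 0.034 m or angle between blank's own z axis and vertical above 0.12 rad).
It fails at once if the fingers push on the leaf spring (contact force between the fingers and leaf above 2 N).
It fails at once if something else on the bench is moved (distance of any of spare_blank, bracket, chuck_key, deburrer, wheel, carton, screw_tray, oil_can from where it was at the start of the episode above 0.02 m).
It also fails if it takes over 42 s, if anything falls off the work surface, if the arm or the gripper's body presses on something with over 40 N, if the wrist force passes 120 N, or if a joint passes its speed limit or range.

ROBOT

A 7-joint arm with a two-finger parallel gripper is mounted at the origin on the work surface. World frame = base frame: x ahead of the robot, y to its left, z up, the work surface at z = 0. Lengths are in m, angles in degrees, forces in N, time in s.
With the tool pointing down it reaches from about 0.425 to 1.025 m from the base axis. Payload 9.4 kg.
Tool frame: the origin (TCP) lies at the very end of the fingers, on their centre line; the grasp point (between the pads) lies 19 mm behind it; z points along the fingers, y is the direction in which the jaws open and shut (so a half turn about z gives the same grasp; the last joint's range is limited). The gripper opens to 93 mm and grips with 3 to 60 N. Pads are 15 mm wide; open, the fingers measure 128 mm over their backs; the gripper's body (75 mm by 188 mm) begins 65 mm behind the grasp point.
Start: joints at [66.595, 34.337, -0.143, 91.639, 0.103, 54.024, -4.572], TCP at [0.236, -0.685, 0.219] pointing down, gripper open.
Joint ranges: [-147.43, 147.43], [-19.82, 112.94], [-74.19, 73.91], [6.32, 146.72], [-59.91, 239.91], [6.04, 106.73], [-150.56, 150.56]. Speed limits (degrees/s): [127.2, 127.2, 172.46, 172.46, 180, 180, 180].

INTERFACE

Orientations are given as [roll, pitch, yaw] about the fixed x, y, z axes, in that order (R = Rz(yaw) Ry(pitch) Rx(roll)).
In Python, from bench import robot gives the robot as it stands. The module is installed in compiled form; this text tells all that it offers.
- The arm moves only by the tool carry_out, never from a script. Its argument "targets" is a list of rows, each an object of numbers: "tx", "ty", "tz": the shift along the tool's x, y, z as a fraction of full scale; "wx", "wy", "wz": the turn, a rotation vector about the tool's x, y, z as a fraction of full scale. A call has 1 to 20 rows; each row shifts and turns the commanded pose from where the row before left it, along the tool's axes as they then stand; what a row does not reach is not made up. Full scale, the value 1, is 0.075 m for a shift and 180 degrees for a turn. A row lasts 1/10 s, in which the tool goes at most 50 mm and 8.59 degrees, less where a joint would pass 70% of its speed; a pose out of reach is approached as far as the arm can. A call with a number of a shift or a turn outside -1 to 1 is refused whole. A call with a gripper value outside its range is refused whole. "hand" is the closure, from 0 (fully open) to 1 (shut), set as the call begins (left out, the last holds). The fingers move at their own pace and stop on an object; "force" is the grip in N (left out, the last holds). Time passes only in rows, so rows that do not move let the fingers close. It gives the time, the measured TCP pose, the force and the opening at its end, in the units of the state.
- robot.get_state(): the state, without advancing time (a new reading comes with each control period).
- robot.snapshot(name): name is "side" or "top"; returns a dict with "color" (384x512x3 uint8, red, green, blue), "K" (3x3 intrinsics, pixels), "view" (4x4, takes a point from world to camera coordinates). Camera axes: x right, y up, looking along -z (the intrinsics and any distortion apply to the point x, -y, -z); pixel columns grow to the right and rows downward; lengths in m; the calibration is good to about 2 mm. A picture is of the moment at which its call begins. There is no depth.
- robot.job_done(): hands the job in, once; it reports no verdict.
The state is a dict: "time_s": time; "joints": joint angles; "joint_velocities": joint speeds; "joint_torque": joint torques, N m; "ee_pos": TCP position; "ee_rot": TCP orientation; "force": force on the tool from outside, world axes, zero at the start; "ft_torque": the same for the moment, N m; "finger_gap": finger opening in m.
Only numpy, scipy, OpenCV 4.12 (cv2) and the standard library are available. Lean on these libraries where they do the work, as an engineer would, in place of code of your own. Each camera call takes 0.05 s, during which the arm holds its last target.

## Working session

There is one attempt and no reset: what is moved stays moved. The work goes in short steps, Python scripts to look and compute and a tool call to move; the robot and the scene stay as the last step left them, time stands still between calls to the robot, and variables do not carry over. Pictures are saved under pics/ and viewed, and the job is handed in when it is done.

Besides the shell and the picture viewer there is one more tool, called after "Emit:" in YAML: its name, and indented under it one key for each argument. carry_out: Moves the arm, as the interface text tells. Its arguments: {"type":"object","properties":{"targets":{"type":"array"},"hand":{"type":"number"},"force":{"type":"number"}},"required":["targets"]}

```bash
mkdir -p pics; python3 - <<'E'
from bench import robot
import cv2,json,pickle
s=robot.get_state();print(s)
d={}
for n in("side","top"):
    r=robot.snapshot(n);d[n]=r
    cv2.imwrite(f"pics/{n}0.png",cv2.resize(r["color"][:,:,::-1],(800,600),interpolation=cv2.INTER_CUBIC));print(n,r["K"],r["view"])
    print(r.keys())
pickle.dump(d,open("s0.pkl","wb"))
E
```

```text
{'time_s': 0.0, 'joints': array([66.59573024, 34.38404023, -0.14706516, 91.68013124,  0.10095122,
       54.02269366, -4.57159793]), 'joint_velocities': array([ 0.01913149,  0.01090831,  0.12678931,  0.04213716, -0.00093127,
        0.05602147,  0.04026212]), 'joint_torque': array([ 1.60321060e-04, -7.65069437e+01,  1.49781983e+00, -2.52342832e+01,
       -5.23066416e-02,  1.69454928e-02,  1.19064402e-04]), 'ee_pos': array([ 0.23600466, -0.68500659,  0.2177706 ]), 'ee_rot': array([-1.79913427e+02,  5.46943886e-03,  1.90134747e+01]), 'force': array([-0.8382632 , -0.07864987, -0.12205896]), 'ft_torque': array([-0.02393538,  0.00149154, -0.01251727]), 'finger_gap': 0.09299001776213521}
side [[375.08212825   0.         252.28074324]
 [  0.         375.08212825 188.0621825 ]
 [  0.           0.           1.        ]] [[ 0.97643194 -0.21455986  0.02333949 -0.56772669]
 [ 0.08358215  0.47562457  0.87566848 -0.11024355]
 [-0.19898414 -0.85307991  0.4823484  -0.9648283 ]
 [ 0.          0.          0.          1.        ]]
dict_keys(['color', 'K', 'view'])
top [[432.90513172   0.         257.43212754]
 [  0.         432.90513172 192.8367591 ]
 [  0.           0.           1.        ]] [[ 2.08684294e-02 -9.99777669e-01  3.02028517e-03  8.81099472e-04]
 [ 9.87997284e-01  2.10848200e-02  1.53025479e-01 -5.87498310e-01]
 [-1.53055139e-01 -2.09367852e-04  9.88217628e-01 -1.46757803e+00]
 [ 0.00000000e+00  0.00000000e+00  0.00000000e+00  1.00000000e+00]]
dict_keys(['color', 'K', 'view'])
```

View pics/side0.png

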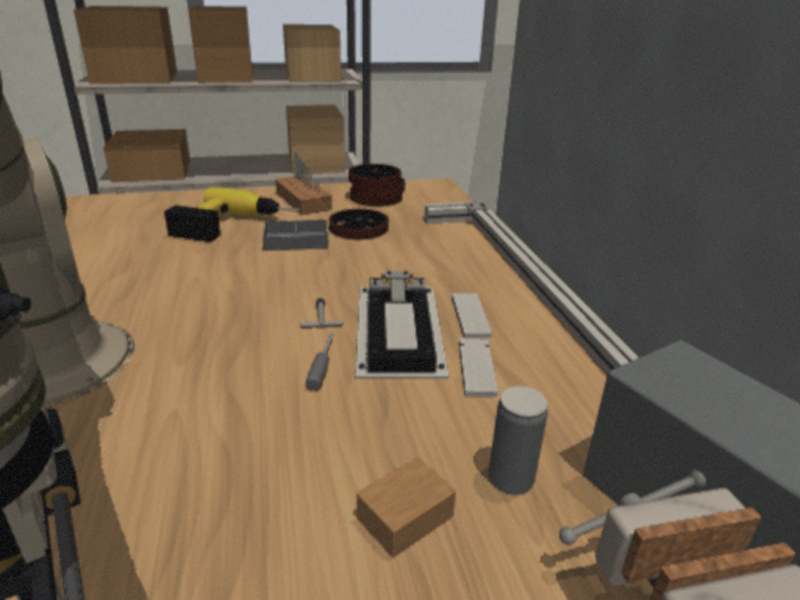

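View pics/top0.png

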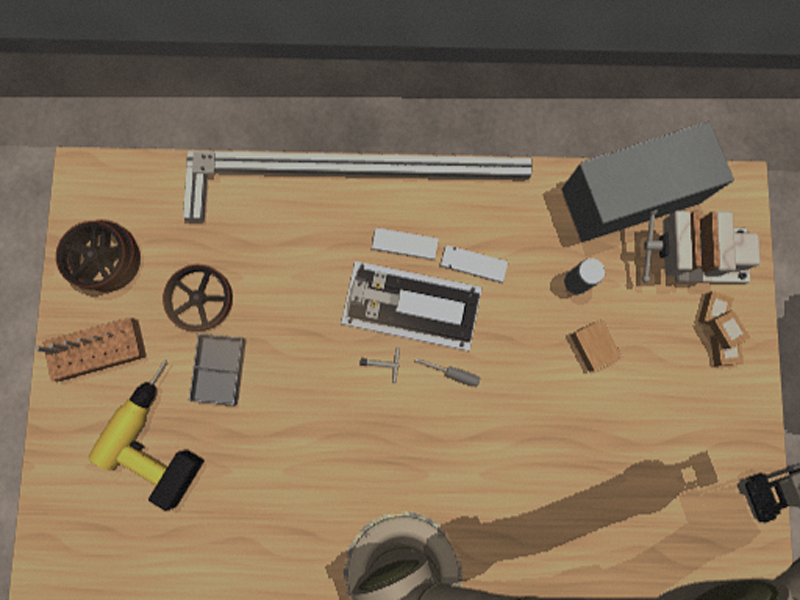

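The top view shows the jig at about (412,305) of 800x600, with the stop and leaf on its left (+y) end and the blank at about (430,305). The chuck key and deburrer are below the jig and the two bars above it. I'll zoom in to measure.

```bash
python3 - <<'E'
import pickle,cv2
d=pickle.load(open("s0.pkl","rb"))
t=d["top"]["color"][160:232,212:312,::-1]
cv2.imwrite("pics/topz.png",cv2.resize(t,None,fx=8,fy=8,interpolation=cv2.INTER_CUBIC))
t=d["side"]["color"][168:248,216:326,::-1]
cv2.imwrite("pics/sidez.png",cv2.resize(t,None,fx=7,fy=7,interpolation=cv2.INTER_CUBIC))
E
```

```text
(no output)
```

View pics/topz.png

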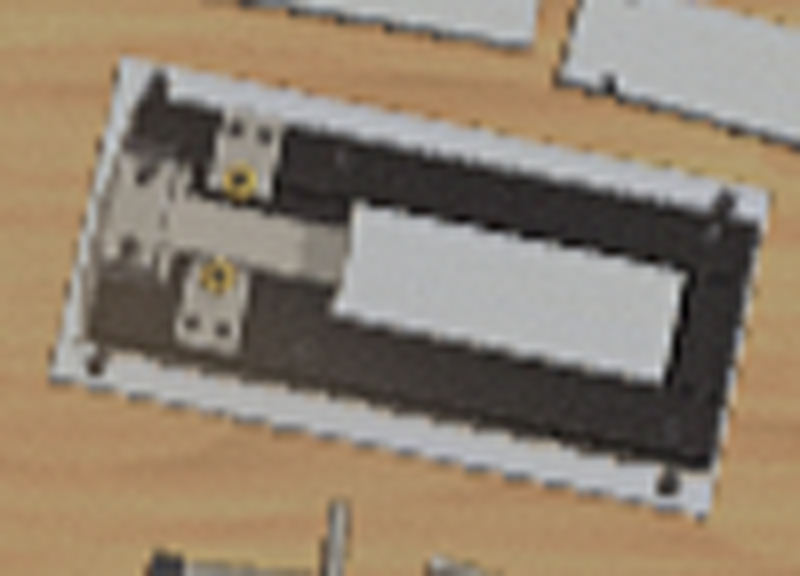

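View pics/sidez.png

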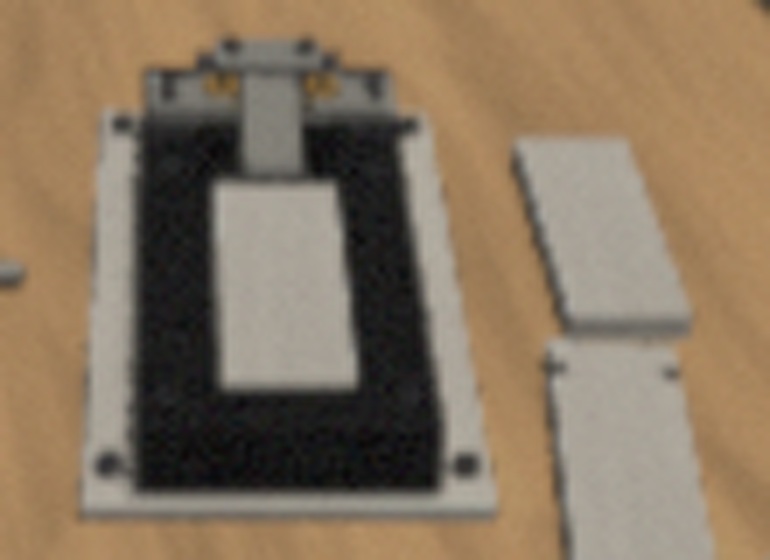

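Top zoom: plate corners at (122,60), (768,190), (708,518), (52,378) and blank-top corners at (355,203), (685,268), (662,383), (335,315). Side zoom: plate corners at (105,110), (428,112), (495,512), (82,513) and blank at (213,183), (338,180), (358,385), (220,388). Next I'll back-project these at their known heights and fit the poses.

```bash
cat > h.py <<'E'
import numpy as np,pickle,cv2
from scipy.optimize import least_squares
def proj(r,P):
    c=(r["view"][:3,:3]@np.atleast_2d(P).T).T+r["view"][:3,3]
    c=c*[1,-1,-1]; q=(r["K"]@c.T).T
    return q[:,:2]/q[:,2:]
def back(r,uv,z):
    ray=np.linalg.inv(r["K"])@[uv[0],uv[1],1]; ray=ray*[1,-1,-1]
    R=r["view"][:3,:3];t=r["view"][:3,3];o=-R.T@t;d=R.T@ray
    return o+d*(z-o[2])/d[2]
def rect(p,L,W,z):
    x,y,a=p;c,s=np.cos(a),np.sin(a)
    q=np.array([[L,W],[-L,W],[-L,-W],[L,-W]])/2
    return np.c_[q@np.array([[c,s],[-s,c]])+[x,y],np.full(4,z)]
E
python3 - <<'E'
from h import *
d=pickle.load(open("s0.pkl","rb"))
T=lambda L:(np.array(L)+.5)/8-.5+[212,160]
S=lambda L:(np.array(L)+.5)/7-.5+[216,168]
# order: (+x,+y)(-x,+y)(-x,-y)(+x,-y); jig +x ~ world +y => jig +y ~ world -x (near robot = bottom of top image)
plate_t=T([(52,378),(708,518),(768,190),(122,60)])
bl_t=T([(335,315),(662,383),(685,268),(355,203)])
plate_s=S([(105,110),(82,513),(495,512),(428,112)])
bl_s=S([(213,183),(220,388),(358,385),(338,180)])
for nm,pt,ps,L,W,z in(("plate",plate_t,plate_s,.3,.15,.008),("blank",bl_t,bl_s,.15,.05,.038)):
    for cams in("t","s","ts"):
        def f(p):
            q=rect(p,L,W,z);e=[]
            if"t"in cams:e.append((proj(d["top"],q)-pt))
            if"s"in cams:e.append((proj(d["side"],q)-ps))
            return np.ravel(e)
        o=least_squares(f,[.65,0,1.4]);print(nm,cams,o.x.round(4),np.degrees(o.x[2]).round(2),"rms",np.sqrt(np.mean(o.fun**2)).round(2))
        if nm=="plate":J=o.x
    bk=np.array([back(d["top"],u,z) for u in pt]);print(np.linalg.norm(bk-np.roll(bk,1,0),axis=1).round(3))
    if nm=="blank":
        a=J[2];v=o.x[:2]-J[:2];print("blank in jig",v@[np.cos(a),np.sin(a)],v@[-np.sin(a),np.cos(a)])
E
```

```text
plate t [ 0.585  -0.007   1.3869] 79.46 rms 0.33
plate s [ 0.5873 -0.0096  1.3787] 78.99 rms 0.38
plate ts [ 0.5865 -0.008   1.3829] 79.24 rms 0.51
[0.148 0.298 0.15  0.297]
blank t [ 0.5783 -0.0492  1.3912] 79.71 rms 0.36
blank s [ 0.5795 -0.0495  1.3827] 79.22 rms 0.24
blank ts [ 0.5791 -0.0494  1.3864] 79.43 rms 0.34
[0.051 0.146 0.052 0.148]
blank in jig -0.0420125733861068 -0.000442109983547773
```

Both fits agree and the sizes match. The jig is at (0.5865, -0.008) with yaw about 79.3°, and the blank is at jig x = -0.042, so its tail gap is about 3 mm, inside the stated range. I'll turn the tool first so its x axis lies along the feed.

Emit:
carry_out:
  targets:
    - {"wz":-0.0419}
    - {"wz":-0.0419}
    - {"wz":-0.0419}
    - {"wz":-0.0419}
    - {"wz":-0.0419}
    - {"wz":-0.0419}
    - {"wz":-0.0419}
    - {"wz":-0.0419}
    - {}
    - {}
    - {}
  hand: 1
  force: 20

```text
invalid input
```

Emit:
carry_out:
  targets:
    - {"tx":0,"ty":0,"tz":0,"wx":0,"wy":0,"wz":-0.0419}
    - {"tx":0,"ty":0,"tz":0,"wx":0,"wy":0,"wz":-0.0419}
    - {"tx":0,"ty":0,"tz":0,"wx":0,"wy":0,"wz":-0.0419}
    - {"tx":0,"ty":0,"tz":0,"wx":0,"wy":0,"wz":-0.0419}
    - {"tx":0,"ty":0,"tz":0,"wx":0,"wy":0,"wz":-0.0419}
    - {"tx":0,"ty":0,"tz":0,"wx":0,"wy":0,"wz":-0.0419}
    - {"tx":0,"ty":0,"tz":0,"wx":0,"wy":0,"wz":-0.0419}
    - {"tx":0,"ty":0,"tz":0,"wx":0,"wy":0,"wz":-0.0419}
    - {"tx":0,"ty":0,"tz":0,"wx":0,"wy":0,"wz":0}
    - {"tx":0,"ty":0,"tz":0,"wx":0,"wy":0,"wz":0}
  hand: 1
  force: 20

```text
time_s: 1.1
ee_pos: [0.2359, -0.6854, 0.2183]
ee_rot: [-180.0, -0.0, 79.1]
force: [0.2, -1.0, -0.5]
finger_gap: 0.0179
```

Emit:
carry_out:
  targets:
    - {"tx":0.545,"ty":0.1816,"tz":0,"wx":0,"wy":0,"wz":0}
    - {"tx":0.545,"ty":0.1816,"tz":0,"wx":0,"wy":0,"wz":0}
    - {"tx":0.545,"ty":0.1816,"tz":0,"wx":0,"wy":0,"wz":0}
    - {"tx":0.545,"ty":0.1816,"tz":0,"wx":0,"wy":0,"wz":0}
    - {"tx":0.545,"ty":0.1816,"tz":0,"wx":0,"wy":0,"wz":0}
    - {"tx":0.545,"ty":0.1816,"tz":0,"wx":0,"wy":0,"wz":0}
    - {"tx":0.545,"ty":0.1816,"tz":0,"wx":0,"wy":0,"wz":0}
    - {"tx":0.545,"ty":0.1816,"tz":0,"wx":0,"wy":0,"wz":0}
    - {"tx":0.545,"ty":0.1816,"tz":0,"wx":0,"wy":0,"wz":0}
    - {"tx":0.545,"ty":0.1816,"tz":0,"wx":0,"wy":0,"wz":0}
    - {"tx":0.545,"ty":0.1816,"tz":0,"wx":0,"wy":0,"wz":0}
    - {"tx":0.545,"ty":0.1816,"tz":0,"wx":0,"wy":0,"wz":0}
    - {"tx":0.545,"ty":0.1816,"tz":0,"wx":0,"wy":0,"wz":0}
    - {"tx":0.545,"ty":0.1816,"tz":0,"wx":0,"wy":0,"wz":0}
    - {"tx":0.545,"ty":0.1816,"tz":0,"wx":0,"wy":0,"wz":0}
    - {"tx":0.545,"ty":0.1816,"tz":0,"wx":0,"wy":0,"wz":0}
    - {"tx":0,"ty":0,"tz":0,"wx":0,"wy":0,"wz":0}
    - {"tx":0,"ty":0,"tz":0,"wx":0,"wy":0,"wz":0}

```text
time_s: 2.9
ee_pos: [0.5713, -0.0819, 0.2184]
ee_rot: [-180.0, 0.0, 79.3]
force: [-0.4, -1.1, -0.6]
finger_gap: 0.0004
```

Emit:
carry_out:
  targets:
    - {"tx":0,"ty":0.01,"tz":0.5,"wx":0,"wy":0,"wz":0}
    - {"tx":0,"ty":0,"tz":0.5,"wx":0,"wy":0,"wz":0}
    - {"tx":0,"ty":0,"tz":0.5,"wx":0,"wy":0,"wz":0}
    - {"tx":0,"ty":0,"tz":0.5,"wx":0,"wy":0,"wz":0}
    - {"tx":0,"ty":0,"tz":0.2,"wx":0,"wy":0,"wz":0}
    - {"tx":0,"ty":0,"tz":0,"wx":0,"wy":0,"wz":0}
    - {"tx":0,"ty":0,"tz":0,"wx":0,"wy":0,"wz":0}

```text
time_s: 3.6
ee_pos: [0.5716, -0.0844, 0.0539]
ee_rot: [-180.0, 0.0, 79.2]
force: [-0.0, 0.6, 0.2]
finger_gap: 0.0004
```

```bash
python3 - <<'E'
from bench import robot
import cv2
for n,(a,b,c,e) in(("side",(168,248,216,326)),("top",(160,232,212,312))):
    r=robot.snapshot(n)["color"][a:b,c:e,::-1]
    cv2.imwrite(f"pics/{n}1.png",cv2.resize(r,None,fx=7,fy=7,interpolation=cv2.INTER_CUBIC))
s=robot.get_state();print(s["ee_pos"],s["force"],s["time_s"])
E
```

```text
[ 0.5724567  -0.08398342  0.05486966] [-0.64621434 -0.65339091 -0.54607455] 3.7
```

View pics/side1.png

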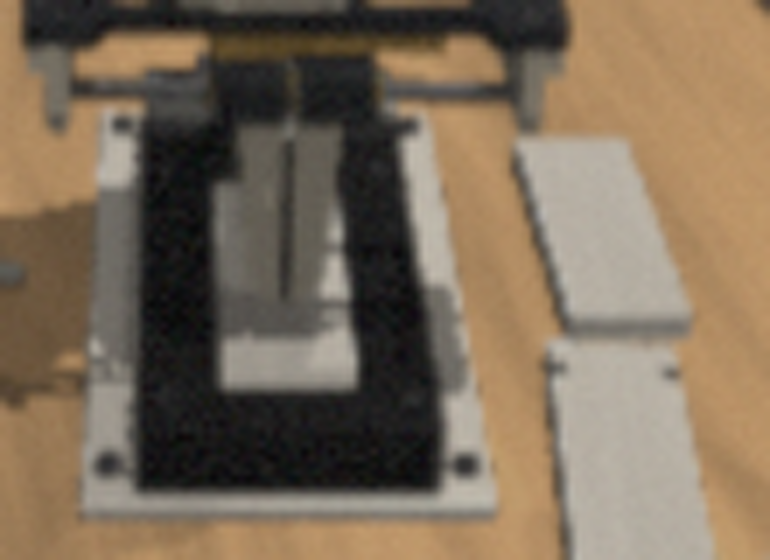

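The closed fingers (tips around (285,295) in the zoom) are centred over the tail half of the blank, clear of the leaf. Descending to contact.

Emit:
carry_out:
  targets:
    - {"tx":0,"ty":0,"tz":0.1,"wx":0,"wy":0,"wz":0}
    - {"tx":0,"ty":0,"tz":0.07,"wx":0,"wy":0,"wz":0}
    - {"tx":0,"ty":0,"tz":0.02,"wx":0,"wy":0,"wz":0}
    - {"tx":0,"ty":0,"tz":0.013,"wx":0,"wy":0,"wz":0}
    - {"tx":0,"ty":0,"tz":0,"wx":0,"wy":0,"wz":0}
    - {"tx":0,"ty":0,"tz":0,"wx":0,"wy":0,"wz":0}

```text
time_s: 4.3
ee_pos: [0.572, -0.0831, 0.0384]
ee_rot: [180.0, 0.0, 79.4]
force: [-1.4, 0.3, 1.0]
finger_gap: 0.0002
```

Emit:
carry_out:
  targets:
    - {"tx":0,"ty":0,"tz":0.013,"wx":0,"wy":0,"wz":0}
    - {"tx":0,"ty":0,"tz":0.013,"wx":0,"wy":0,"wz":0}
    - {"tx":0,"ty":0,"tz":0,"wx":0,"wy":0,"wz":0}
    - {"tx":0,"ty":0,"tz":0,"wx":0,"wy":0,"wz":0}

```text
time_s: 4.7
ee_pos: [0.5726, -0.0831, 0.0383]
ee_rot: [179.9, 0.0, 79.4]
force: [-4.3, 1.2, 23.1]
finger_gap: 0.0002
```

Emit:
carry_out:
  targets:
    - {"tx":0.03,"ty":0,"tz":0,"wx":0,"wy":0,"wz":0}
    - {"tx":0.03,"ty":0,"tz":0,"wx":0,"wy":0,"wz":0}
    - {"tx":0.03,"ty":0,"tz":0,"wx":0,"wy":0,"wz":0}
    - {"tx":0.03,"ty":0,"tz":0,"wx":0,"wy":0,"wz":0}
    - {"tx":0.03,"ty":0,"tz":0,"wx":0,"wy":0,"wz":0}
    - {"tx":0,"ty":0,"tz":0,"wx":0,"wy":0,"wz":0}

```text
time_s: 5.3
ee_pos: [0.5745, -0.0728, 0.0383]
ee_rot: [179.9, 0.1, 79.3]
force: [-4.7, -2.3, 22.1]
finger_gap: 0.0002
```

```bash
python3 - <<'E'
from bench import robot
import cv2
for n,(a,b,c,e) in(("side",(168,248,216,326)),("top",(160,232,212,312))):
    r=robot.snapshot(n)["color"][a:b,c:e,::-1]
    cv2.imwrite(f"pics/{n}2.png",cv2.resize(r,None,fx=7,fy=7,interpolation=cv2.INTER_CUBIC))
s=robot.get_state();print(s["ee_pos"],s["force"],s["time_s"])
E
```

```text
[ 0.57453277 -0.07276568  0.03828006] [-4.00609024 -1.32313635 22.94830504] 5.4
```

View pics/side2.png

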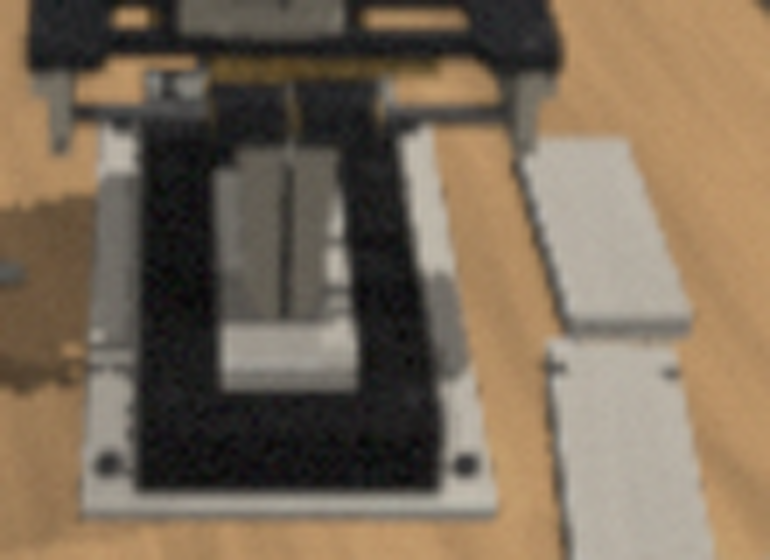

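The blank moves with the fingers: its tail edge has moved up to row ~365 in the zoom, and the press holds at 23 N. I'll carry on under the leaf.

Emit:
carry_out:
  targets:
    - {"tx":0.027,"ty":0,"tz":0,"wx":0,"wy":0,"wz":0}
    - {"tx":0.027,"ty":0,"tz":0,"wx":0,"wy":0,"wz":0}
    - {"tx":0.027,"ty":0,"tz":0,"wx":0,"wy":0,"wz":0}
    - {"tx":0.027,"ty":0,"tz":0,"wx":0,"wy":0,"wz":0}
    - {"tx":0.027,"ty":0,"tz":0,"wx":0,"wy":0,"wz":0}
    - {"tx":0.027,"ty":0,"tz":0,"wx":0,"wy":0,"wz":0}
    - {"tx":0.027,"ty":0,"tz":0,"wx":0,"wy":0,"wz":0}
    - {"tx":0.027,"ty":0,"tz":0,"wx":0,"wy":0,"wz":0}
    - {"tx":0.027,"ty":0,"tz":0,"wx":0,"wy":0,"wz":0}
    - {"tx":0.027,"ty":0,"tz":0,"wx":0,"wy":0,"wz":0}
    - {"tx":0,"ty":0,"tz":0,"wx":0,"wy":0,"wz":0}
    - {"tx":0,"ty":0,"tz":0,"wx":0,"wy":0,"wz":0}

```text
time_s: 6.6
ee_pos: [0.5781, -0.054, 0.0383]
ee_rot: [179.9, 0.1, 79.3]
force: [-4.1, -5.2, 23.3]
finger_gap: 0.0006
```

```bash
python3 - <<'E'
from bench import robot
import cv2
for n,(a,b,c,e) in(("side",(168,248,216,326)),("top",(160,232,212,312))):
    r=robot.snapshot(n)["color"][a:b,c:e,::-1]
    cv2.imwrite(f"pics/{n}3.png",cv2.resize(r,None,fx=7,fy=7,interpolation=cv2.INTER_CUBIC))
s=robot.get_state();print(s["ee_pos"],s["force"],s["time_s"])
E
```

```text
[ 0.5780918  -0.0539729   0.03828586] [-4.76396974 -4.76117485 22.80587711] 6.7
```

View pics/side3.png

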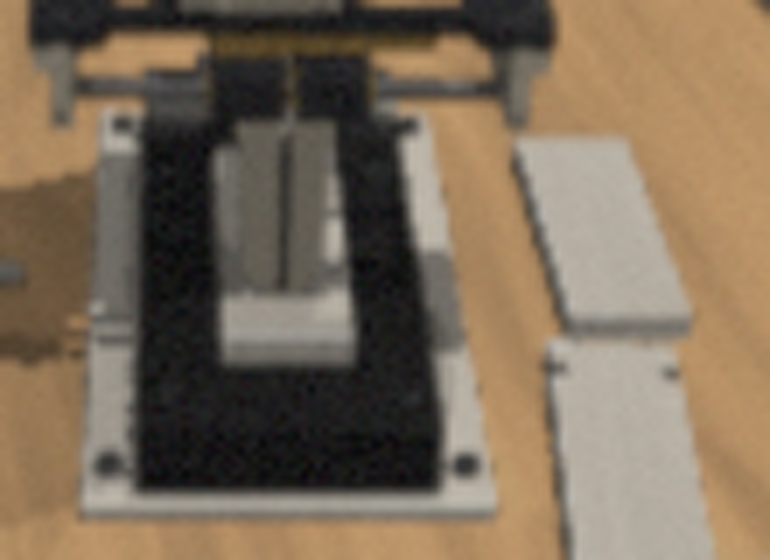

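View pics/top3.png

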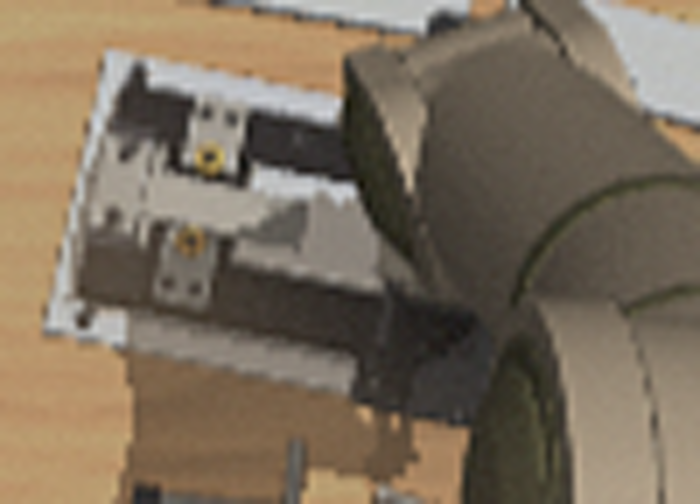

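The top view shows the blank's front past the leaf's bend, at about (250,170–240), with the leaf over it. The tail moves along with the fingers. Carrying on.

Emit:
carry_out:
  targets:
    - {"tx":0.027,"ty":0,"tz":0,"wx":0,"wy":0,"wz":0}
    - {"tx":0.027,"ty":0,"tz":0,"wx":0,"wy":0,"wz":0}
    - {"tx":0.027,"ty":0,"tz":0,"wx":0,"wy":0,"wz":0}
    - {"tx":0.027,"ty":0,"tz":0,"wx":0,"wy":0,"wz":0}
    - {"tx":0.027,"ty":0,"tz":0,"wx":0,"wy":0,"wz":0}
    - {"tx":0.027,"ty":0,"tz":0,"wx":0,"wy":0,"wz":0}
    - {"tx":0.027,"ty":0,"tz":0,"wx":0,"wy":0,"wz":0}
    - {"tx":0.027,"ty":0,"tz":0,"wx":0,"wy":0,"wz":0}
    - {"tx":0.027,"ty":0,"tz":0,"wx":0,"wy":0,"wz":0}
    - {"tx":0.027,"ty":0,"tz":0,"wx":0,"wy":0,"wz":0}
    - {"tx":0.027,"ty":0,"tz":0,"wx":0,"wy":0,"wz":0}
    - {"tx":0.027,"ty":0,"tz":0,"wx":0,"wy":0,"wz":0}
    - {"tx":0.027,"ty":0,"tz":0,"wx":0,"wy":0,"wz":0}
    - {"tx":0.027,"ty":0,"tz":0,"wx":0,"wy":0,"wz":0}
    - {"tx":0.027,"ty":0,"tz":0,"wx":0,"wy":0,"wz":0}
    - {"tx":0.027,"ty":0,"tz":0,"wx":0,"wy":0,"wz":0}
    - {"tx":0.027,"ty":0,"tz":0,"wx":0,"wy":0,"wz":0}
    - {"tx":0.027,"ty":0,"tz":0,"wx":0,"wy":0,"wz":0}
    - {"tx":0,"ty":0,"tz":0,"wx":0,"wy":0,"wz":0}

```text
time_s: 8.6
ee_pos: [0.5849, -0.0181, 0.0383]
ee_rot: [179.9, 0.1, 79.3]
force: [-3.8, -4.6, 22.1]
finger_gap: 0.0005
```

Emit:
carry_out:
  targets:
    - {"tx":0.013,"ty":0,"tz":0,"wx":0,"wy":0,"wz":0}
    - {"tx":0.013,"ty":0,"tz":0,"wx":0,"wy":0,"wz":0}
    - {"tx":0.013,"ty":0,"tz":0,"wx":0,"wy":0,"wz":0}
    - {"tx":0.013,"ty":0,"tz":0,"wx":0,"wy":0,"wz":0}
    - {"tx":0.013,"ty":0,"tz":0,"wx":0,"wy":0,"wz":0}
    - {"tx":0,"ty":0,"tz":0,"wx":0,"wy":0,"wz":0}

```text
time_s: 9.2
ee_pos: [0.5859, -0.0133, 0.0383]
ee_rot: [179.9, 0.1, 79.3]
force: [-3.3, -5.3, 22.0]
finger_gap: 0.0002
```

Emit:
carry_out:
  targets:
    - {"tx":0.01,"ty":0,"tz":0,"wx":0,"wy":0,"wz":0}
    - {"tx":0.01,"ty":0,"tz":0,"wx":0,"wy":0,"wz":0}
    - {"tx":0.01,"ty":0,"tz":0,"wx":0,"wy":0,"wz":0}
    - {"tx":0,"ty":0,"tz":0,"wx":0,"wy":0,"wz":0}
    - {"tx":0,"ty":0,"tz":0,"wx":0,"wy":0,"wz":0}

```text
time_s: 9.7
ee_pos: [0.586, -0.0124, 0.0383]
ee_rot: [179.9, 0.2, 79.2]
force: [-3.9, -8.2, 23.9]
finger_gap: 0.0004
```

The feed force is climbing while the tip stops moving, so the blank has reached the stop. I'll push a little more to confirm.

Emit:
carry_out:
  targets:
    - {"tx":0.01,"ty":0,"tz":0,"wx":0,"wy":0,"wz":0}
    - {"tx":0,"ty":0,"tz":0,"wx":0,"wy":0,"wz":0}
    - {"tx":0,"ty":0,"tz":0,"wx":0,"wy":0,"wz":0}
    - {"tx":0,"ty":0,"tz":0,"wx":0,"wy":0,"wz":0}

```text
time_s: 10.1
ee_pos: [0.586, -0.0123, 0.0383]
ee_rot: [179.9, 0.2, 79.2]
force: [-5.2, -9.5, 24.3]
finger_gap: 0.0005
```

```bash
python3 - <<'E'
from bench import robot
import cv2
from h import *
for n,(a,b,c,e) in(("side",(168,248,216,326)),("top",(160,232,212,312))):
    q=robot.snapshot(n);r=q["color"][a:b,c:e,::-1]
    cv2.imwrite(f"pics/{n}4.png",cv2.resize(r,None,fx=7,fy=7,interpolation=cv2.INTER_CUBIC))
    # expected home tail corners
    J=np.array([.5865,-.008]);A=np.radians(79.3);x=np.array([np.cos(A),np.sin(A)])
    P=rect([*(J+.03*x),A],.15,.05,.038)
    print(n,((proj(q,P)-[c,a]+.5)*7-.5).round(0).tolist())
s=robot.get_state();print(s["ee_pos"],s["force"],s["time_s"])
E
```

```text
side [[210.0, 100.0], [215.0, 281.0], [344.0, 282.0], [324.0, 100.0]]
top [[148.0, 243.0], [441.0, 304.0], [461.0, 208.0], [169.0, 147.0]]
[ 0.58600831 -0.01232318  0.0382786 ] [-4.89128876 -9.96170342 24.01775345] 10.2
```

View pics/side4.png

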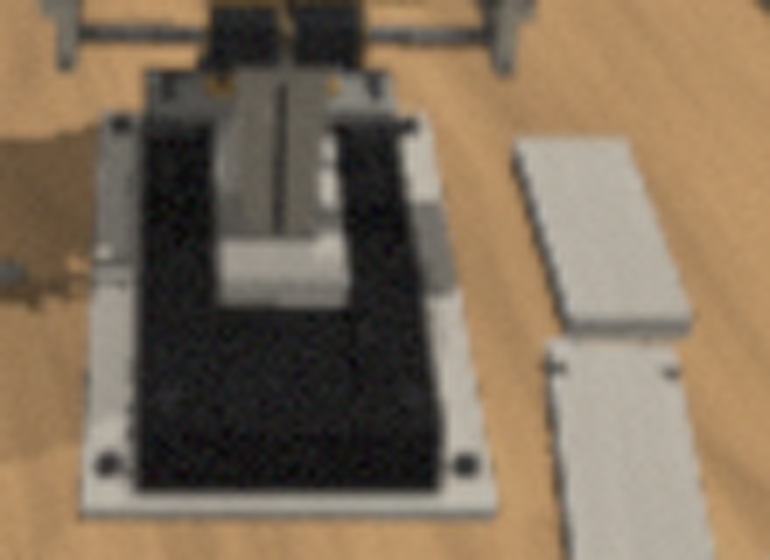

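View pics/top4.png

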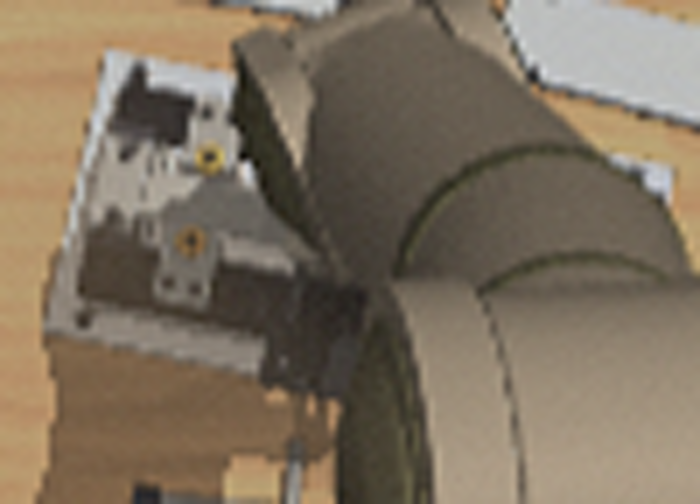

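The tail's top edge is at row ~281 in the side zoom, which matches the predicted home position (281). The feed force of 9.5 N with no further motion also agrees with contact at the stop. Lifting straight off, then backing away.

Emit:
carry_out:
  targets:
    - {"tx":0,"ty":0,"tz":-0.02,"wx":0,"wy":0,"wz":0}
    - {"tx":0,"ty":0,"tz":-0.05,"wx":0,"wy":0,"wz":0}
    - {"tx":0,"ty":0,"tz":-0.2,"wx":0,"wy":0,"wz":0}
    - {"tx":0,"ty":0,"tz":-0.5,"wx":0,"wy":0,"wz":0}
    - {"tx":0,"ty":0,"tz":-0.5,"wx":0,"wy":0,"wz":0}
    - {"tx":0,"ty":0,"tz":-0.5,"wx":0,"wy":0,"wz":0}
    - {"tx":0,"ty":0,"tz":-0.5,"wx":0,"wy":0,"wz":0}
    - {"tx":-0.5,"ty":0,"tz":-0.1,"wx":0,"wy":0,"wz":0}
    - {"tx":-0.5,"ty":0,"tz":0,"wx":0,"wy":0,"wz":0}
    - {"tx":-0.5,"ty":0,"tz":0,"wx":0,"wy":0,"wz":0}
    - {"tx":-0.5,"ty":0,"tz":0,"wx":0,"wy":0,"wz":0}
    - {"tx":-0.5,"ty":0,"tz":0,"wx":0,"wy":0,"wz":0}
    - {"tx":-0.5,"ty":0,"tz":0,"wx":0,"wy":0,"wz":0}
    - {"tx":-0.5,"ty":0,"tz":0,"wx":0,"wy":0,"wz":0}
    - {"tx":-0.5,"ty":0,"tz":0,"wx":0,"wy":0,"wz":0}
    - {"tx":0,"ty":0,"tz":0,"wx":0,"wy":0,"wz":0}
    - {"tx":0,"ty":0,"tz":0,"wx":0,"wy":0,"wz":0}

```text
time_s: 11.9
ee_pos: [0.5302, -0.3038, 0.2138]
ee_rot: [-180.0, -0.0, 79.3]
force: [-0.5, 1.2, 0.4]
finger_gap: 0.0005
```

```bash
python3 - <<'E'
from bench import robot
import cv2
for n,(a,b,c,e) in(("side",(168,248,216,326)),("top",(160,232,212,312))):
    q=robot.snapshot(n);r=q["color"][a:b,c:e,::-1]
    cv2.imwrite(f"pics/{n}5.png",cv2.resize(r,None,fx=7,fy=7,interpolation=cv2.INTER_CUBIC))
    cv2.imwrite(f"pics/{n}5full.png",q["color"][:,:,::-1])
s=robot.get_state();print(s["ee_pos"],s["force"],s["time_s"])
E
```

```text
[ 0.53094998 -0.30191725  0.2141092 ] [ 0.09318731 -0.55343342  0.23440314] 12.0
```

View pics/side5.png

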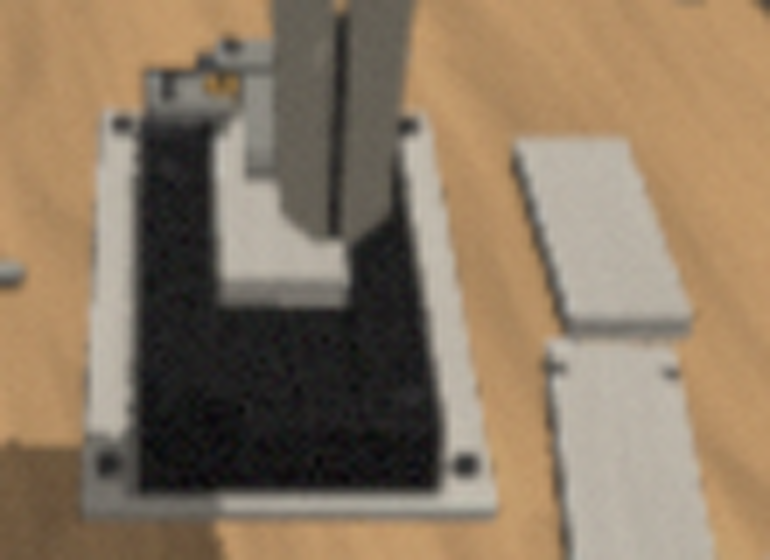

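View pics/top5.png

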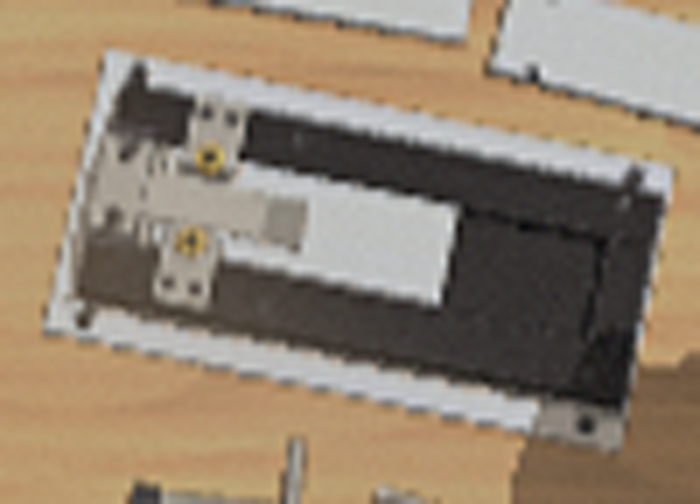

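View pics/top5full.png

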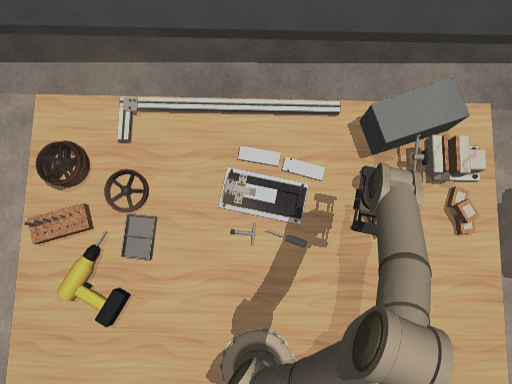

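The blank's tail corners are at (441,303) and (460,208) in the top zoom, against predicted home positions of (441,304) and (461,208). The leaf lies on the blank, the gripper is clear and the bystanders look unmoved.

```bash
python3 -c "
from bench import robot
print(robot.job_done())"
```

```text
the job is handed in; nothing more can be done
None
```

I pressed the blank down with about 23 N using closed fingertips and slid it about 72 mm under the leaf spring to the stop. I then lifted straight off, backed away and handed the job in at about 12 s of the 42 s allowed.

- **Press:** it read 22–24 N at every check during the slide, slightly above the advised 15–20 N.
- **At the stop:** the feed force rose from about 5 N to 9.5 N and the tip stopped moving.
- **Position:** after retreating, the blank's tail corners were within one zoomed pixel (under 1 mm) of the predicted home position. That prediction comes from my own camera fit of the jig, and the calibration is good to about 2 mm. The top view shows the leaf lying on the blank.
- **Clear of everything:** the wrist force was near zero. The bystanders looked unmoved in the pictures, though I did not measure them, and the arm hid the carton and oil can in the final top view.
- **Not measured:** the leaf angle and the leaf's force on the blank were judged only from the pictures.
- **Disagreements:** the two cameras differed by about 2–3 mm and 0.5° on the jig's pose. The first move call was refused as invalid, apparently because its rows were incomplete, and nothing moved.

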